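# Close up the jewellery case

### The arm

A 6-joint arm with a two-finger parallel gripper is mounted at the origin on the work surface. World frame = base frame: x ahead of the robot, y to its left, z up, the work surface at z = 0. Lengths are in m, angles in rad, forces in N, time in s.
With the tool pointing down it reaches from about 0.225 to 0.875 m from the base axis. Payload 3.4 kg.
Tool frame: the origin (TCP) lies on the centre line of the jaws, within the pads' length; the fingertips stand 25 mm ahead of it and the grasp point (between the pads) lies 6 mm ahead of it; z points along the fingers, y is the line along which they close (so a half turn about z gives the same grasp; the last joint's range is limited). The gripper opens to 85 mm and grips with 20 to 120 N. Pads are 22 mm wide; open, the fingers measure 114 mm over their backs; the gripper's body (76 mm by 85 mm) begins 54 mm behind the grasp point. The pads swing forward as they close: fully open they stand 13 mm farther back than shut.
Start: joints at [-1.232, 0.276, 1.505, -0, 1.361, -0.121], TCP at [0.255, -0.515, 0.256] pointing down, gripper open.
Joint ranges: [-2.89, 2.89], [-0.75, 2.08], [0.22, 2.7], [-1.18, 4.32], [0.11, 2.71], [-2.7, 2.7]. Speed limits (rad/s): [2.57, 2.57, 3.14, 3.14, 3.14, 3.14].

### API

Orientations are given as a 3x3 rotation matrix whose columns are the frame's x, y, z axes.
In Python, from workcell import manip gives the robot as it stands.
- The arm moves only by the tool drive_tool, never from a script. Its arguments are lists of equal length, an entry for each row: "turn": the turn, a rotation vector about the world's x, y, z in rad, a list of three; "xyz": the shift along the world's x, y, z in mm, a list of three; "jaw": the closure, from 0 (fully open) to 1 (shut). In form: {"turn": [[wx, wy, wz], ...], "xyz": [[dx, dy, dz], ...], "jaw": [jaw, ...]}. A call has 1 to 12 rows; each row is the pose to reach, as a shift and turn from the pose commanded when the call began; what a row does not reach only later rows make up. A row lasts 1/10 s, in which the tool goes at most 50 mm and 8.59 degrees, less where a joint would pass 70% of its speed; a pose out of reach is approached as far as the arm can. A call with a gripper value outside its range is refused whole. The fingers move at their own pace and stop on an object; the grip force is fixed at half the most. Time passes only in rows, so rows that repeat a pose let the fingers close. It gives the time, the measured TCP pose, the force, the opening and the grip force at its end, in the units of the state.
- manip.read_state(): the state, without advancing time (a new reading comes with each control period).
- manip.capture(name): name is "scene" or "side" or "wrist"; returns the picture (400x640x3 uint8, red, green, blue); there is no depth.
- manip.camera_info(name): a dict with "fx", "fy", "cx", "cy" (pixels), "view" (4x4, takes a point from world to camera coordinates). Camera axes: x right, y up, looking along -z (the intrinsics and any distortion apply to the point x, -y, -z); pixel columns grow to the right and rows downward; lengths in m; the calibration is good to about 2 mm. A picture is of the moment at which its call begins: read the wrist's pose just before it. camera_info takes no time and is no camera call; for the wrist camera it gives the pose at the moment of the call.
- manip.finish_job(): hands the job in; it is judged then, once.
Trained networks look in the newest picture that a camera, given by its name, has taken for a name from the list of things; names that differ only in an ending like _2 or _b are one class to them, and where a whole thing is asked for, a point or a joint stands for the part that bears it (a point fixed in the world has none). Each returns a list of dicts, best first, with "confidence" (0 to 1); they miss things now and then, are a little off and sometimes report something else, mostly with a low value. They report only what shows in the picture. A call takes as long as a camera call.
- manip.silhouettes(camera, label): "pixels" (400x640 bool, what is visible of it) and "pixel" ([row, column] in pixels, amid what is visible of it).
The state is a dict: "t": time; "joint_positions": joint angles; "joint_vel": joint speeds; "joint_efforts": joint torques, N m; "ee_pos": TCP position; "orientation": TCP orientation; "ft_force": force on the tool from outside, world axes, zero at the start; "wrist_torque": the same for the moment, N m; "width": finger opening in m; "gripper_force": force on a finger pad.
Only numpy, scipy, OpenCV 4.12 (cv2) and the standard library are available. Lean on these libraries where they do the work, as an engineer would, in place of code of your own. Each camera call takes 0.05 s, during which the arm holds its last target. There are 200 camera calls.

### The job

Close up the jewellery case on the shop counter by pushing with the fingertips only, grasping and lifting nothing: first push both small drawers fully home, then push the standing mirror lid over and down until it lies fully shut, moving it steadily and not slamming it. Keep the fingers off the mirror inside the lid and out of the velvet trays in the drawers, leave the ring cone, the cream jar and the bracelet bar where they stand, and finish clear of everything.

Things in the scene. Friction and masses are not known exactly. Their poses are not given: they have to be found in the camera images.
- case: (All sizes here in mm.) Dark wooden jewellery case fixed to the counter on a thin grey mat, 130 (its x, depth) x 250 (its y, width) x 85 high, walls 6. Origin: centre of its underside, on the counter. Its x axis points from its front (the two drawers, towards the robot) to its back (the lid's hinge), y to its left as seen from the robot, z up. Its mid-shelf with rings lies 61 high under the lid.
- drawer_left (a joint): Slide of the left (+y) drawer: 0 fully home, grows in m as it stands out of the front along the case's -x, up to 0.07; friction about 1.2 N, no spring, it stays where it is left.
- drawer_right (a joint): Slide of the right (-y) drawer, as for the left one.
- drawer_left_front (a point): Centre of the outer face of the left drawer's front, 31 above the counter. The front is plain dark wood without knob (a dark strip marks a finger pull), 117 wide (y) x 48 high (7 to 55 above the counter) x 12 thick. Fully home this face is at x = -71 in the case's frame, 6 proud of the case's front wall, y = +60.5.
- drawer_right_front (a point): The same point on the right drawer; y = -60.5 in the case's frame.
- tray_left: Velvet tray of jewellery inside the left drawer, 105 x 98 x 36 high, walls 4, directly behind the drawer's front; not to be touched. Origin: centre of its underside; axes as the case's.
- tray_right: The same in the right drawer.
- lid (a joint): Hinge of the lid in rad: 0 lies shut, level on the case; grows as it opens upward and back; 1.57 stands upright; stop at 1.8. A stiff friction hinge (about 0.2 N m): it stays at any angle and must be pushed all the way down.
- lid_hinge (a point): Point on the hinge axis at the middle of the case's width: x = +65, y = 0, z = 85.5 in the case's frame. The axis runs along the case's y.
- lid_edge (a point): Middle of the lid's free edge on its outer (wooden) face, 130 from the hinge axis. The lid is a plain dark wooden board 130 x 250 x 10 thick, no handle; the hinge axis lies in its underside plane. Shut, the outer face is level, 95.5 above the counter; open, it looks away from the robot. Shut, the point's axes are the case's; they turn with the lid.
- mirror: Mirror on the inner face of the lid, 116 x 234 x 3 thick, almost as large as the lid (facing the robot when the lid stands open); not to be touched. Origin: its centre; z is its normal, towards the wood.
- ring_cone: Loose white ceramic ring cone, base 48 across, 85 high, 0.12 kg. Origin: centre of its underside.
- cream_jar: Loose amber glass jar with black cap, 54 across, 55 high, 0.15 kg. Origin: centre of its underside.
- bracelet_bar: Loose T-shaped bracelet stand, foot 68 across, 104 high, padded bar 90 long along its x on top, 28 across, 0.3 kg. Origin: centre of its underside.

How it is judged:
By the outcome, as a careful person would: the job done as asked, in the order asked, and still so for the second after the job is handed in, with the robot touching nothing.
It also fails if it takes over 67 s, if anything falls off the work surface, if the arm or the gripper's body presses on something with over 40 N, if the wrist force passes 120 N, or if a joint passes its speed limit or range.

## Working session

There is one attempt and no reset: what is moved stays moved. The work goes in short steps, Python scripts to look and compute and a tool call to move; the robot and the scene stay as the last step left them, time stands still between calls to the robot, and variables do not carry over. Pictures are saved under pics/ and viewed, at most 10 in all, crops included, and the job is handed in when it is done.

Besides the shell and the picture viewer there is one more tool, called after ">>>" as name(argument=value, ...), one argument or row to a line, values as JSON. drive_tool: Moves the arm, as the interface text tells. Its arguments: {"type":"object","properties":{"turn":{"type":"array"},"xyz":{"type":"array"},"jaw":{"type":"array"}},"required":["turn","xyz","jaw"]}

```bash
mkdir -p pics; python3 - <<'E'
from workcell import manip
import cv2,numpy as np
for n in("scene","side"):
    im=manip.capture(n); cv2.imwrite(f"pics/{n}0.png",im[:,:,::-1])
    i=manip.camera_info(n); print(n,{k:(np.round(v,4).tolist()) for k,v in i.items()})
    for l in("drawer_left_front","drawer_right_front","case","lid_edge","mirror","ring_cone","cream_jar","bracelet_bar"):
        for d in manip.silhouettes(n,l)[:2]:
            r,c=np.where(d["pixels"]); print(l,round(d["confidence"],2),np.round(d["pixel"]),r.min(),r.max(),c.min(),c.max())
s=manip.read_state();print(s["t"],s["ee_pos"],s["orientation"])
E
```

```text
scene {'fx': 491.4669, 'fy': 491.4669, 'cx': 318.026, 'cy': 196.9472, 'view': [[0.3282, 0.9446, -0.0032, -0.1932], [-0.7768, 0.2718, 0.5681, 0.3925], [0.5375, -0.1839, 0.823, -1.4105], [0.0, 0.0, 0.0, 1.0]]}
drawer_left_front 0.78 [173. 280.] 161 184 258 303
drawer_left_front 0.58 [210. 284.] 162 259 223 346
drawer_right_front 0.74 [193. 232.] 182 207 208 257
case 0.98 [218. 272.] 153 292 188 359
case 0.32 [185. 352.] 163 192 346 362
lid_edge 0.6 [210. 289.] 162 258 224 345
ring_cone 0.82 [181. 356.] 163 192 345 363
cream_jar 0.57 [286. 184.] 272 305 171 201
bracelet_bar 0.7 [234. 164.] 197 252 151 187
side {'fx': 363.7593, 'fy': 363.7593, 'cx': 319.4996, 'cy': 201.8873, 'view': [[0.9861, -0.1663, 0.0062, -0.558], [0.1048, 0.649, 0.7535, -0.1494], [-0.1293, -0.7424, 0.6574, -0.6914], [0.0, 0.0, 0.0, 1.0]]}
drawer_left_front 0.94 [253. 273.] 230 278 258 290
drawer_left_front 0.3 [218. 369.] 143 290 331 407
drawer_right_front 0.95 [308. 295.] 274 346 275 315
case 0.9 [275. 326.] 143 384 230 410
case 0.4 [214. 369.] 144 289 332 407
lid_edge 0.63 [217. 368.] 144 289 331 406
mirror 0.69 [221. 365.] 151 284 331 397
ring_cone 0.68 [201. 287.] 185 209 279 293
cream_jar 0.59 [376. 414.] 354 399 395 434
bracelet_bar 0.73 [383. 325.] 363 399 286 359
0.9 [ 0.25516295 -0.51533082  0.25633668] [[ 8.96141526e-01  4.43768369e-01  1.35940581e-05]
 [ 4.43768367e-01 -8.96141518e-01 -1.30141078e-04]
 [-4.55702939e-05  1.22657437e-04 -9.99999991e-01]]
```

```bash
python3 - <<'E'
import cv2
for n,(a,b,c,d) in {"scene":(140,320,140,380),"side":(130,400,220,540)}.items():
    im=cv2.imread(f"pics/{n}0.png")[a:b,c:d]; k=3.3 if n=="scene" else 2.2
    k=800/im.shape[1] if 800/im.shape[1]*im.shape[0]<=600 else 600/im.shape[0]
    print(n,k); cv2.imwrite(f"pics/{n}0c.png",cv2.resize(im,(int(im.shape[1]*k),int(im.shape[0]*k)),interpolation=cv2.INTER_CUBIC))
E
```

```text
scene 3.3333333333333335
side 2.2222222222222223
```

View pics/scene0c.png

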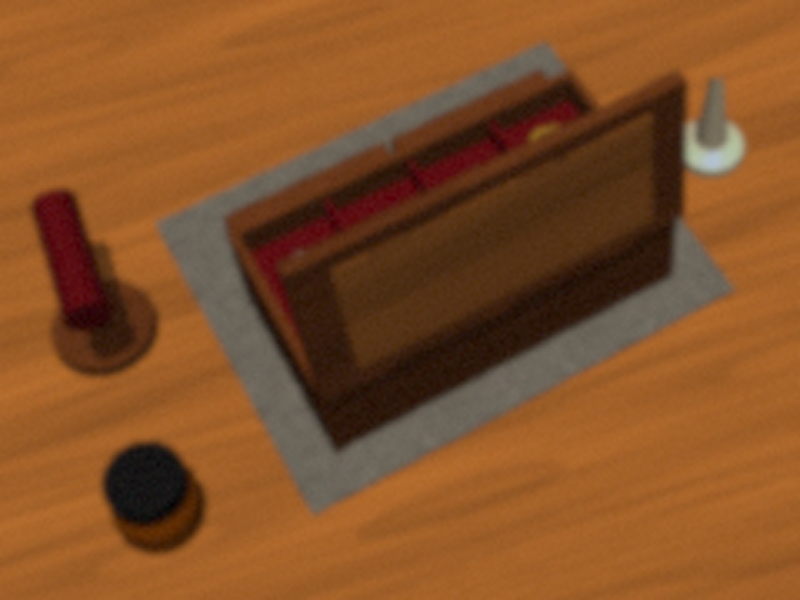

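View pics/side0c.png

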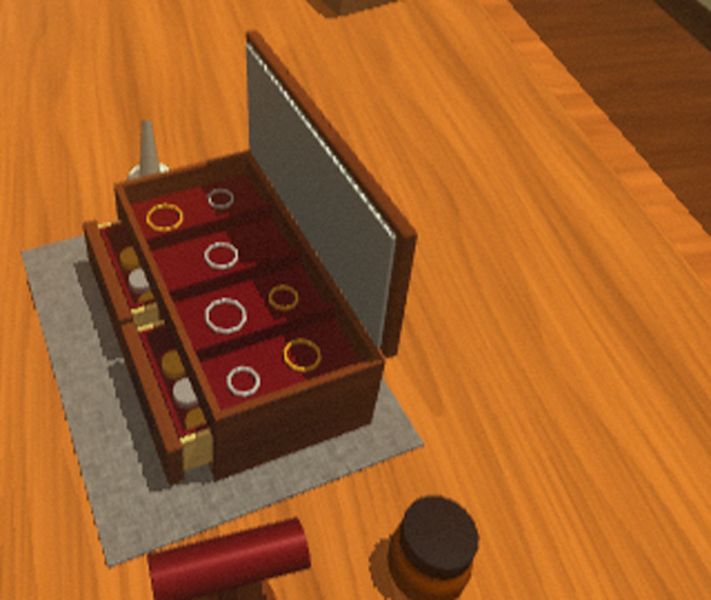

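The side view shows the case's rim corners, crop (117,185), (213,418) and (383,358), and both drawers partly out. The lid stands roughly upright. The scene view shows the back bottom corners at crop (340,449) and (672,270). I'll fit the case pose and joints to these corners.

```bash
cat > fit.py <<'E'
from workcell import manip
import numpy as np
from scipy.optimize import least_squares
I={n:manip.camera_info(n) for n in("scene","side")}
def proj(n,p):
    i=I[n]; q=i["view"]@np.r_[p,1]; return np.array([i["cx"]+i["fx"]*q[0]/-q[2], i["cy"]-i["fy"]*q[1]/-q[2]])
def cw(v,p):
    c,s=np.cos(v[2]),np.sin(v[2]); return np.array([v[0]+c*p[0]-s*p[1],v[1]+s*p[0]+c*p[1],p[2]])
def lidp(v,r,y,h):
    a=v[3]; return cw(v,[.065-r*np.cos(a)+h*np.sin(a),y,.0855+r*np.sin(a)+h*np.cos(a)])
def ray(n,uv,z):
    i=I[n]; R=i["view"][:3,:3]; o=-R.T@i["view"][:3,3]
    d=R.T@np.array([(uv[0]-i["cx"])/i["fx"],-(uv[1]-i["cy"])/i["fy"],-1]); return o+d*(z-o[2])/d[2]
E
python3 - <<'E'
from fit import *
S=lambda x,y:("side",np.array([x/2.2222+220,y/2.2222+130])); C=lambda x,y:("scene",np.array([x/3.3333+140,y/3.3333+140]))
K=lambda *p:(lambda v:cw(v,np.array(p)/1e3)); L=lambda r,y,h:(lambda v:lidp(v,r/1e3,y/1e3,h/1e3))
DL=lambda x,y,z:(lambda v:cw(v,[x/1e3-v[4],y/1e3,z/1e3])); DR=lambda x,y,z:(lambda v:cw(v,[x/1e3-v[5],y/1e3,z/1e3]))
O=[(S(117,185),K(-65,125,85)),(S(213,418),K(-65,-125,85)),(S(383,358),K(65,-125,85)),(S(372,424),K(65,-125,0)),(C(340,449),K(65,-125,0)),(C(672,270),K(65,125,0)),
(S(248,42),L(130,125,0)),(S(395,236),L(130,-125,0)),(S(415,236),L(130,-125,10)),(S(250,32),L(130,125,10)),(C(290,278),L(130,-125,10)),(C(685,95),L(130,125,10)),
(S(86,225),DL(-71,119,55)),(S(122,325),DL(-71,2,55)),(S(168,455),DR(-71,-119,55)),(S(122,330),DR(-71,-2,55)),(C(228,217),DR(-71,-119,55))]
f=lambda v:np.concatenate([proj(n,g(v))-uv for (n,uv),g in O])
b=None
for yaw in np.arange(-1,1.1,.25):
    r=least_squares(f,[.5,0,yaw,1.5,.03,.03],loss="soft_l1",x_scale=[.01,.01,.05,.05,.01,.01])
    if b is None or r.cost<b.cost:b=r
v=b.x;np.save("v.npy",v);print(np.round(v,4),b.cost);print(np.round(f(v).reshape(-1,2),1).tolist())
for n,p in(("DL",DL(-71,60.5,31)(v)),("DR",DR(-71,-60.5,31)(v)),("edge",L(130,0,10)(v))):print(n,np.round(p,4))
for l,z in(("ring_cone",.01),("cream_jar",.03),("bracelet_bar",.05)):
    for n in I: 
        manip.capture(n)
        for d in manip.silhouettes(n,l)[:1]: print(l,n,np.round(ray(n,d["pixel"][::-1],z),3))
E
```

```text
[ 0.5611 -0.0848  0.2125  1.4997  0.0231  0.0259] 35.29012557918347
[[-2.5, -0.9], [0.8, 0.9], [0.7, 0.8], [-1.1, -0.0], [-1.7, 1.7], [-0.6, 2.1], [-3.2, -5.4], [2.8, 0.5], [0.3, -1.8], [0.9, -2.3], [-3.2, -1.1], [-0.2, -5.6], [-0.6, -2.2], [-0.0, -3.0], [0.1, -1.5], [-0.9, -3.1], [-2.2, 0.3]]
DL [ 0.4563 -0.0455  0.031 ]
DR [ 0.4792 -0.1644  0.031 ]
edge [ 0.6253 -0.071   0.2159]
ring_cone scene [0.519 0.114 0.01 ]
ring_cone side [ 0.525 -0.283  0.01 ]
cream_jar scene [ 0.655 -0.298  0.03 ]
cream_jar side [ 0.651 -0.302  0.03 ]
bracelet_bar scene [ 0.527 -0.316  0.05 ]
bracelet_bar side [ 0.523 -0.3    0.05 ]
```

```bash
cat >> fit.py <<'E'
import cv2
def overlay(v,name):
    out=[]
    box=lambda x0,x1,y0,y1,z0,z1,m:[[m(a,b,c) for a,b,c in e] for e in
      [((x0,y,z),(x1,y,z)) for y in(y0,y1) for z in(z0,z1)]+[((x,y0,z),(x,y1,z)) for x in(x0,x1) for z in(z0,z1)]+[((x,y,z0),(x,y,z1)) for x in(x0,x1) for y in(y0,y1)]]
    E=box(-.065,.065,-.125,.125,0,.085,lambda *p:cw(v,p))
    E+=box(0,.13,-.125,.125,0,.01,lambda r,y,h:lidp(v,r,y,h))
    for s,d in((1,v[4]),(-1,v[5])): E+=box(-.071-d,-.059-d,s*.002,s*.119,.007,.055,lambda *p:cw(v,p))
    for n,(a,b,c,d),k in(("scene",(140,320,160,370),2),("side",(130,400,220,420),2.2)):
        im=cv2.resize(manip.capture(n)[a:b,c:d,::-1].copy(),None,fx=k,fy=k,interpolation=cv2.INTER_CUBIC)
        for p,q in E:
            P=[tuple(int(t) for t in np.round((proj(n,w)+.5-[c,a])*k)) for w in(p,q)]
            cv2.line(im,P[0],P[1],(0,255,0),1)
        out.append(im)
    h=max(o.shape[0] for o in out); im=np.hstack([cv2.copyMakeBorder(o,0,h-o.shape[0],0,0,cv2.BORDER_CONSTANT) for o in out])[:600,:]
    im=im if im.shape[1]<=800 else cv2.resize(im,(800,int(im.shape[0]*800/im.shape[1]))); cv2.imwrite(name,im)
E
python3 -c "
from fit import *
overlay(np.load('v.npy'),'pics/ov1.png')"
```

```text
(no output)
```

View pics/ov1.png

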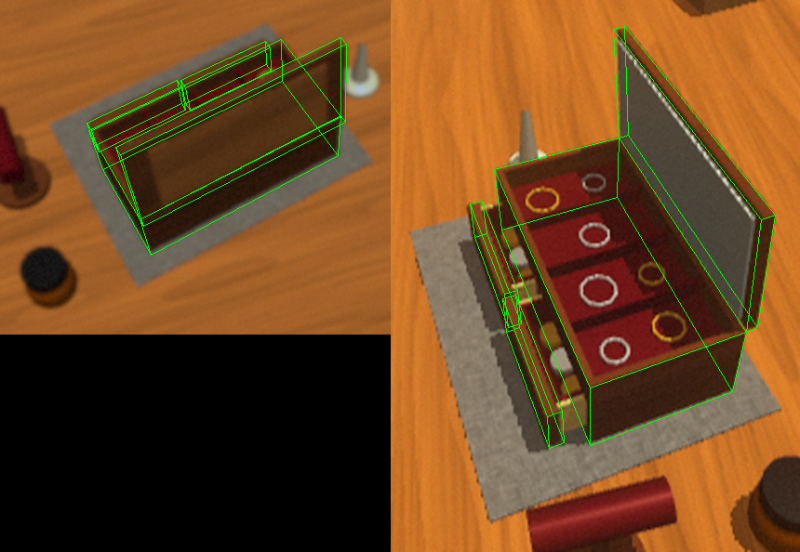

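The overlay matches the model to within a few mm. Now I'll close the fingers and approach in front of the right drawer.

>>> drive_tool(
  turn=[
    [0, 0, -0.06],
    [0, 0, -0.12],
    [0, 0, -0.18],
    [0, 0, -0.246],
    [0, 0, -0.246],
    [0, 0, -0.246],
    [0, 0, -0.246],
    [0, 0, -0.246],
    [0, 0, -0.246],
    [0, 0, -0.246],
    [0, 0, -0.246],
    [0, 0, -0.246],
  ],
  xyz=[
    [20, 35, 0],
    [40, 75, 0],
    [65, 115, 0],
    [85, 155, 0],
    [110, 195, 0],
    [130, 235, 0],
    [150, 275, 0],
    [170, 310, 0],
    [189, 343, 0],
    [189, 343, 0],
    [189, 343, -40],
    [189, 343, -80],
  ],
  jaw=[1, 1, 1, 1, 1, 1, 1, 1, 1, 1, 1, 1],
)

```text
t: 2.8
ee_pos: [0.4452, -0.1731, 0.1767]
orientation: [[0.977, 0.213, 0.004], [0.213, -0.977, -0.003], [0.003, 0.004, -1.0]]
ft_force: [0.6, 0.2, -1.5]
width: 0.0001
gripper_force: 0.0
```

>>> drive_tool(
  turn=[
    [0, 0, 0],
    [0, 0, 0],
    [0, 0, 0],
    [0, 0, 0],
    [0, 0, 0],
  ],
  xyz=[
    [0, 0, -35],
    [0, 0, -70],
    [0, 0, -100],
    [0, 0, -121],
    [0, 0, -121],
  ],
  jaw=[1, 1, 1, 1, 1],
)

```text
t: 3.3
ee_pos: [0.4419, -0.172, 0.0529]
orientation: [[0.977, 0.212, -0.006], [0.212, -0.977, 0.003], [-0.005, -0.004, -1.0]]
ft_force: [-0.6, -0.4, 0.2]
width: 0.0002
gripper_force: 0.0
```

>>> drive_tool(
  turn=[
    [0, 0, 0],
    [0, 0, 0],
    [0, 0, 0],
    [0, 0, 0],
    [0, 0, 0],
    [0, 0, 0],
    [0, 0, 0],
    [0, 0, 0],
    [0, 0, 0],
    [0, 0, 0],
    [0, 0, 0],
  ],
  xyz=[
    [5, 1, 0],
    [10, 2, 0],
    [15, 3, 0],
    [19.5, 4.2, 0],
    [23, 5, 0],
    [27, 6, 0],
    [31, 7, 0],
    [35, 7.6, 0],
    [39, 8.4, 0],
    [43, 9.3, 0],
    [43, 9.3, 0],
  ],
  jaw=[1, 1, 1, 1, 1, 1, 1, 1, 1, 1, 1],
)

```text
t: 4.4
ee_pos: [0.488, -0.1629, 0.0552]
orientation: [[0.977, 0.212, 0.001], [0.212, -0.977, -0.0], [0.001, 0.0, -1.0]]
ft_force: [-0.2, 0.1, 0.3]
width: 0.0002
gripper_force: 0.0
```

>>> drive_tool(
  turn=[
    [0, 0, 0],
    [0, 0, 0],
    [0, 0, 0],
    [0, 0, 0],
  ],
  xyz=[
    [2, 0.4, 0],
    [4, 0.8, 0],
    [6, 1.3, 0],
    [7, 1.5, 0],
  ],
  jaw=[1, 1, 1, 1],
)

```text
t: 4.8
ee_pos: [0.4933, -0.1617, 0.0552]
orientation: [[0.977, 0.213, -0.002], [0.213, -0.977, -0.0], [-0.002, -0.0, -1.0]]
ft_force: [-5.2, -3.8, 2.8]
width: 0.0001
gripper_force: 2.9
```

>>> drive_tool(
  turn=[
    [0, 0, 0],
    [0, 0, 0],
    [0, 0, 0],
  ],
  xyz=[
    [1.5, 0.3, 0],
    [3, 0.6, 0],
    [3, 0.6, 0],
  ],
  jaw=[1, 1, 1],
)

```text
t: 5.1
ee_pos: [0.4934, -0.1617, 0.0553]
orientation: [[0.977, 0.214, -0.008], [0.214, -0.977, -0.001], [-0.008, -0.0, -1.0]]
ft_force: [-11.5, -5.6, 7.1]
width: 0.0002
gripper_force: 5.9
```

```bash
python3 - <<'E'
from fit import *
s=manip.read_state();print(s["ee_pos"],s["ft_force"])
im=manip.capture("side")[130:400,220:440,::-1];cv2.imwrite("pics/s2.png",cv2.resize(im,None,fx=2.2,fy=2.2,interpolation=cv2.INTER_CUBIC))
E
```

```text
[ 0.49340739 -0.16165684  0.05525291] [-11.51743112  -5.57747797   7.12702079]
```

View pics/s2.png

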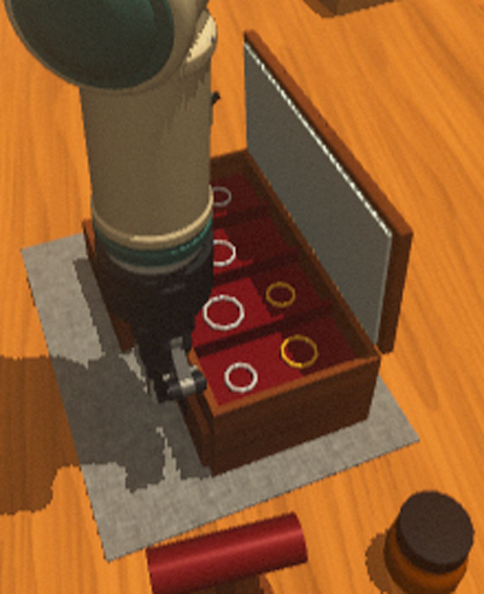

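The right drawer is home: the end stop was reached at the expected spot. Next is the left one.

>>> drive_tool(
  turn=[
    [0, 0, 0],
    [0, 0, 0],
    [0, 0, 0],
    [0, 0, 0],
    [0, 0, 0],
    [0, 0, 0],
    [0, 0, 0],
    [0, 0, 0],
    [0, 0, 0],
  ],
  xyz=[
    [-15, -3, 0],
    [-30, -6, 0],
    [-45, -10, 0],
    [-51, 17, 0],
    [-57, 45, 0],
    [-63, 73, 0],
    [-67, 90, 0],
    [-71, 109, 0],
    [-71, 109, 0],
  ],
  jaw=[1, 1, 1, 1, 1, 1, 1, 1, 1],
)

```text
t: 6.05
ee_pos: [0.4242, -0.0503, 0.0553]
orientation: [[0.977, 0.214, -0.001], [0.214, -0.977, 0.001], [-0.001, -0.001, -1.0]]
ft_force: [0.3, 0.0, -0.2]
width: 0.0001
gripper_force: 0.0
```

>>> drive_tool(
  turn=[
    [0, 0, 0],
    [0, 0, 0],
    [0, 0, 0],
    [0, 0, 0],
    [0, 0, 0],
    [0, 0, 0],
    [0, 0, 0],
    [0, 0, 0],
    [0, 0, 0],
    [0, 0, 0],
  ],
  xyz=[
    [4, 1, 0],
    [8, 2, 0],
    [12, 2.6, 0],
    [16, 3.5, 0],
    [20, 4.3, 0],
    [24, 5.2, 0],
    [28, 6, 0],
    [32, 7, 0],
    [36, 7.8, 0],
    [39, 8.4, 0],
  ],
  jaw=[1, 1, 1, 1, 1, 1, 1, 1, 1, 1],
)

```text
t: 7.05
ee_pos: [0.4654, -0.0434, 0.0552]
orientation: [[0.977, 0.212, -0.0], [0.212, -0.977, 0.0], [-0.0, -0.0, -1.0]]
ft_force: [-1.2, -0.7, -0.6]
width: -0.0002
gripper_force: 0.7
```

>>> drive_tool(
  turn=[
    [0, 0, 0],
    [0, 0, 0],
    [0, 0, 0],
    [0, 0, 0],
    [0, 0, 0],
  ],
  xyz=[
    [2, 0.4, 0],
    [4, 0.8, 0],
    [6, 1.3, 0],
    [7, 1.5, 0],
    [7, 1.5, 0],
  ],
  jaw=[1, 1, 1, 1, 1],
)

```text
t: 7.55
ee_pos: [0.468, -0.0426, 0.0551]
orientation: [[0.977, 0.214, -0.009], [0.214, -0.977, -0.001], [-0.009, -0.001, -1.0]]
ft_force: [-9.8, -6.5, 7.2]
width: 0.0001
gripper_force: 5.3
```

>>> drive_tool(
  turn=[
    [0, 0, 0],
    [0, 0, 0],
    [0, 0, 0],
    [0, 0, 0],
    [0, 0, 0],
    [0, 0, 0],
    [0, 0, 0],
    [0, 0, 0],
    [0, 0, 0],
    [0, 0, 0],
    [0, 0, 0],
  ],
  xyz=[
    [-15, -3, 0],
    [-30, -6, 0],
    [-40, -9, 0],
    [-40, -9, 35],
    [-40, -9, 75],
    [-40, -9, 115],
    [-40, -9, 155],
    [-40, -9, 195],
    [-40, -9, 230],
    [-40, -9, 255],
    [-40, -9, 255],
  ],
  jaw=[1, 1, 1, 1, 1, 1, 1, 1, 1, 1, 1],
)

```text
t: 8.65
ee_pos: [0.4345, -0.0515, 0.3144]
orientation: [[0.977, 0.212, 0.009], [0.212, -0.977, -0.002], [0.009, 0.004, -1.0]]
ft_force: [0.5, 0.1, -0.4]
width: 0.0
gripper_force: 0.0
```

>>> drive_tool(
  turn=[
    [0, 0, 0],
    [0, 0, 0],
    [0, 0, 0],
    [0, 0, 0],
    [0, 0, 0],
    [0, 0, 0],
    [0, 0, 0],
    [0, 0, 0],
    [0, 0, 0],
  ],
  xyz=[
    [30, -2, 0],
    [60, -4, 0],
    [95, -6, 0],
    [130, -8, 0],
    [165, -10, 0],
    [200, -11, 0],
    [225, -12, 0],
    [237, -12, 0],
    [237, -12, 0],
  ],
  jaw=[1, 1, 1, 1, 1, 1, 1, 1, 1],
)

```text
t: 9.55
ee_pos: [0.6705, -0.063, 0.3077]
orientation: [[0.977, 0.212, -0.002], [0.212, -0.977, 0.001], [-0.002, -0.001, -1.0]]
ft_force: [0.0, -0.3, -0.4]
width: 0.0003
gripper_force: 0.0
```

```bash
python3 - <<'E'
from fit import *
s=manip.read_state();print(s["t"],s["ee_pos"],s["ft_force"])
v=np.load('v.npy');v[4:]=0
overlay(v,'pics/ov2.png')
E
```

```text
9.55 [ 0.67049709 -0.06296048  0.30766985] [ 0.03768003 -0.25927302 -0.43669558]
```

View pics/ov2.png

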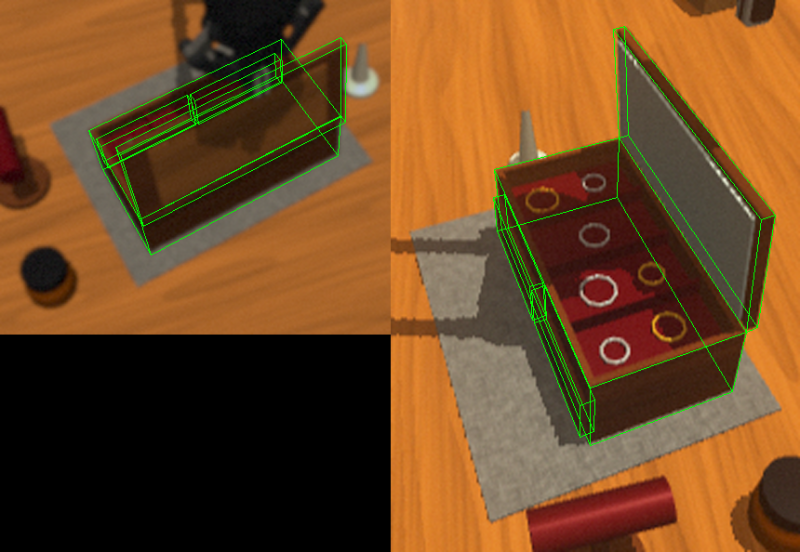

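Both drawers show home and the lid is untouched. I'll descend behind the lid and compute the arc.

>>> drive_tool(
  turn=[
    [0, 0, 0],
    [0, 0, 0],
    [0, 0, 0],
    [0, 0, 0],
    [0, 0, 0],
  ],
  xyz=[
    [0, 0, -25],
    [0, 0, -50],
    [0, 0, -75],
    [0, 0, -93],
    [0, 0, -93],
  ],
  jaw=[1, 1, 1, 1, 1],
)

```text
t: 10.15
ee_pos: [0.6662, -0.0626, 0.2145]
orientation: [[0.977, 0.212, -0.007], [0.212, -0.977, 0.001], [-0.006, -0.003, -1.0]]
ft_force: [-0.3, -0.4, 0.6]
width: 0.0001
gripper_force: 0.0
```

```bash
python3 - <<'E'
from fit import *
s=manip.read_state();p=s["ee_pos"];print(s["t"],p,s["ft_force"])
v=np.load('v.npy')
for a in np.r_[1.5:0:-.1,0]:
    w=v.copy();w[3]=a;q=lidp(w,.105,0,.01)+cw([0,0,v[2]],[.011,0,.025]);print(round(a,2),np.round((q-p)*1e3).tolist())
E
```

```text
10.15 [ 0.66620452 -0.06258954  0.21447621] [-0.2822349  -0.41523268  0.57766468]
1.5 [-28.0, -6.0, 1.0]
1.4 [-39.0, -8.0, 1.0]
1.3 [-49.0, -10.0, -0.0]
1.2 [-59.0, -12.0, -2.0]
1.1 [-69.0, -14.0, -6.0]
1.0 [-78.0, -16.0, -10.0]
0.9 [-87.0, -18.0, -16.0]
0.8 [-95.0, -20.0, -22.0]
0.7 [-103.0, -22.0, -29.0]
0.6 [-110.0, -23.0, -36.0]
0.5 [-116.0, -25.0, -45.0]
0.4 [-122.0, -26.0, -54.0]
0.3 [-126.0, -27.0, -63.0]
0.2 [-129.0, -27.0, -73.0]
0.1 [-132.0, -28.0, -84.0]
0.0 [-133.0, -28.0, -94.0]
```

>>> drive_tool(
  turn=[
    [0, 0, 0],
    [0, 0, 0],
    [0, 0, 0],
    [0, 0, 0],
    [0, 0, 0],
    [0, 0, 0],
    [0, 0, 0],
    [0, 0, 0],
    [0, 0, 0],
    [0, 0, 0],
    [0, 0, 0],
    [0, 0, 0],
  ],
  xyz=[
    [-6, -1, 0],
    [-11, -2, 0],
    [-15, -3, 0],
    [-18, -4, 0],
    [-21, -4.5, 0],
    [-24, -5, 0.5],
    [-27, -6, 1],
    [-30, -6.5, 1],
    [-34, -7, 1],
    [-38, -8, 1],
    [-42, -8.5, 1],
    [-46, -9.5, 0],
  ],
  jaw=[1, 1, 1, 1, 1, 1, 1, 1, 1, 1, 1, 1],
)

```text
t: 11.35
ee_pos: [0.6232, -0.0726, 0.2177]
orientation: [[0.977, 0.212, 0.001], [0.212, -0.977, -0.0], [0.001, 0.0, -1.0]]
ft_force: [1.5, 0.4, 1.3]
width: -0.0001
gripper_force: 0.9
```

>>> drive_tool(
  turn=[
    [0, 0, 0],
    [0, 0, 0],
    [0, 0, 0],
    [0, 0, 0],
    [0, 0, 0],
    [0, 0, 0],
    [0, 0, 0],
    [0, 0, 0],
    [0, 0, 0],
    [0, 0, 0],
    [0, 0, 0],
    [0, 0, 0],
  ],
  xyz=[
    [-4, -1, -1.5],
    [-8, -1.7, -2.5],
    [-12, -2.5, -3.5],
    [-16, -3.4, -5],
    [-20, -4.2, -6.5],
    [-24, -5, -8.5],
    [-28, -6, -10.5],
    [-31.5, -6.7, -12.5],
    [-35, -7.4, -14.5],
    [-38.5, -8.2, -17],
    [-42, -9, -19.5],
    [-45.5, -9.7, -22],
  ],
  jaw=[1, 1, 1, 1, 1, 1, 1, 1, 1, 1, 1, 1],
)

```text
t: 12.55
ee_pos: [0.5773, -0.0823, 0.195]
orientation: [[0.977, 0.212, -0.0], [0.212, -0.977, -0.0], [-0.0, 0.0, -1.0]]
ft_force: [0.4, 0.4, 1.8]
width: -0.0002
gripper_force: 0.7
```

```bash
python3 - <<'E'
from fit import *
s=manip.read_state();print(s["t"],s["ee_pos"],s["ft_force"])
im=manip.capture("side")[100:400,200:460,::-1];cv2.imwrite("pics/s3.png",cv2.resize(im,None,fx=2,fy=2,interpolation=cv2.INTER_CUBIC))
E
```

```text
12.55 [ 0.57725657 -0.08227115  0.1950266 ] [0.3694966  0.40899627 1.75137877]
```

View pics/s3.png

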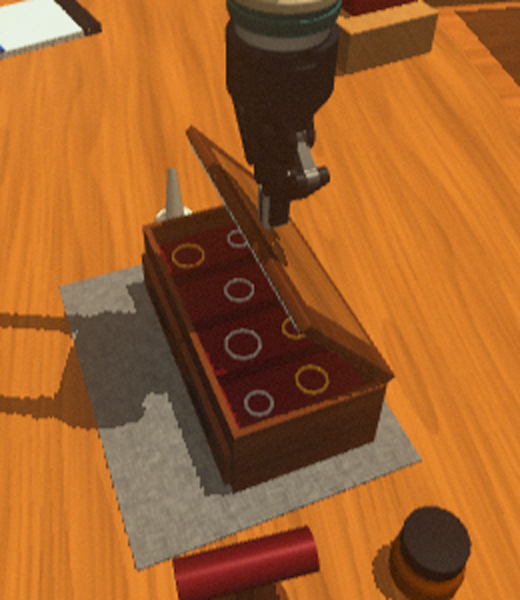

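The lid is following smoothly, at about 0.85 rad, and the drawers are still home.

>>> drive_tool(
  turn=[
    [0, 0, 0],
    [0, 0, 0],
    [0, 0, 0],
    [0, 0, 0],
    [0, 0, 0],
    [0, 0, 0],
    [0, 0, 0],
    [0, 0, 0],
    [0, 0, 0],
    [0, 0, 0],
    [0, 0, 0],
    [0, 0, 0],
  ],
  xyz=[
    [-4, -0.7, -2.5],
    [-7.5, -1.3, -5.5],
    [-11, -2, -8.5],
    [-14.5, -2.5, -11.5],
    [-17.5, -3, -15],
    [-20.5, -3.5, -18.5],
    [-23.5, -4.3, -22],
    [-26, -5, -25.5],
    [-28.5, -5.5, -29.5],
    [-31, -6, -33],
    [-33.5, -6.3, -37],
    [-35.5, -6.7, -41],
  ],
  jaw=[1, 1, 1, 1, 1, 1, 1, 1, 1, 1, 1, 1],
)

```text
t: 13.8
ee_pos: [0.5421, -0.0889, 0.154]
orientation: [[0.977, 0.212, 0.0], [0.212, -0.977, -0.0], [0.0, 0.0, -1.0]]
ft_force: [0.5, 1.1, 0.7]
width: 0.0002
gripper_force: 0.4
```

>>> drive_tool(
  turn=[
    [0, 0, 0],
    [0, 0, 0],
    [0, 0, 0],
    [0, 0, 0],
    [0, 0, 0],
    [0, 0, 0],
    [0, 0, 0],
    [0, 0, 0],
  ],
  xyz=[
    [-1.3, -0.2, -4],
    [-2.5, -0.5, -8],
    [-3.5, -0.7, -12],
    [-4.5, -0.8, -16],
    [-5.2, -1, -20],
    [-5.8, -1.1, -23.5],
    [-6, -1.2, -26],
    [-6, -1.2, -28],
  ],
  jaw=[1, 1, 1, 1, 1, 1, 1, 1],
)

```text
t: 14.6
ee_pos: [0.536, -0.0901, 0.126]
orientation: [[0.977, 0.212, -0.0], [0.212, -0.977, 0.0], [-0.0, -0.0, -1.0]]
ft_force: [-0.4, 0.0, 1.3]
width: 0.0001
gripper_force: 0.4
```

>>> drive_tool(
  turn=[
    [0, 0, 0],
    [0, 0, 0],
    [0, 0, 0],
    [0, 0, 0],
  ],
  xyz=[
    [0, 0, -1.5],
    [0, 0, -3],
    [0, 0, -4.5],
    [0, 0, -6],
  ],
  jaw=[1, 1, 1, 1],
)

```text
t: 15.0
ee_pos: [0.5362, -0.0901, 0.1204]
orientation: [[0.977, 0.212, 0.0], [0.212, -0.977, -0.0], [0.0, 0.0, -1.0]]
ft_force: [-3.8, 0.0, 13.8]
width: 0.0002
gripper_force: 7.5
```

>>> drive_tool(
  turn=[
    [0, 0, 0],
    [0, 0, 0],
    [0, 0, 0],
  ],
  xyz=[
    [0, 0, -1],
    [0, 0, -2],
    [0, 0, -2],
  ],
  jaw=[1, 1, 1],
)

```text
t: 15.3
ee_pos: [0.5362, -0.0901, 0.1204]
orientation: [[0.977, 0.212, 0.001], [0.212, -0.977, -0.0], [0.001, 0.001, -1.0]]
ft_force: [-3.7, 1.2, 14.8]
width: -0.0001
gripper_force: 6.9
```

The lid has hit its stop: the tip is at 95.4 mm, matching the shut height, with about 14 N on it. Retreating upward.

>>> drive_tool(
  turn=[
    [0, 0, 0],
    [0, 0, 0],
    [0, 0, 0],
    [0, 0, 0],
    [0, 0, 0],
    [0, 0, 0],
    [0, 0, 0],
    [0, 0, 0],
    [0, 0, 0],
    [0, 0, 0],
  ],
  xyz=[
    [0, 0, 5],
    [0, 0, 20],
    [0, 0, 50],
    [0, 0, 80],
    [-20, 0, 110],
    [-50, 0, 140],
    [-80, 0, 160],
    [-110, 0, 170],
    [-130, 0, 170],
    [-130, 0, 170],
  ],
  jaw=[1, 1, 1, 1, 1, 1, 1, 1, 1, 1],
)

```text
t: 16.3
ee_pos: [0.404, -0.0897, 0.2889]
orientation: [[0.977, 0.211, 0.0], [0.211, -0.977, -0.0], [0.0, 0.001, -1.0]]
ft_force: [0.4, -0.1, 0.4]
width: 0.0001
gripper_force: 0.0
```

```bash
python3 - <<'E'
from fit import *
s=manip.read_state();print(s["t"],s["ee_pos"],s["ft_force"])
v=np.load('v.npy');v[3:]=0
overlay(v,'pics/ov3.png')
E
```

```text
16.3 [ 0.40403965 -0.08974659  0.28890228] [ 0.44743291 -0.1040251   0.36293946]
```

View pics/ov3.png

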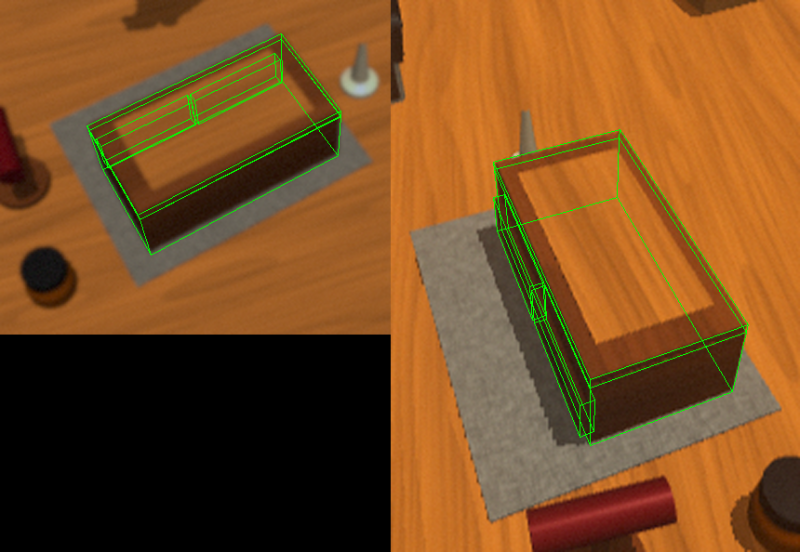

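The lid lies level on the case, both drawers are home, the loose things stand where they were, and the arm is clear.

```bash
python3 -c "
from workcell import manip
print(manip.finish_job())"
```

```text
the job is handed in; nothing more can be done
None
```

The job is handed in: both drawers were pushed home first, then the lid was pushed steadily shut, the ring cone, jar and bracelet bar look unmoved, and the arm finished clear at about 16 s of the 67 s allowed.

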